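Set the pulse generator and hold the tweezer electrodes at their marked gap

ROBOT

A 6-joint arm with a two-finger parallel gripper is mounted at the origin on the work surface; the furniture and walls round the work are solid. World frame = base frame: x ahead of the robot, y to its left, z up, the work surface at z = 0. Lengths are in mm, angles in rad, forces in N, time in s.
With the tool pointing down it reaches from about 275 to 750 mm from the base axis. Payload 10.2 kg.
Tool frame: the origin (TCP) lies on the centre line of the jaws, within the pads' length; the fingertips stand 17 mm ahead of it and the grasp point (between the pads) lies 2 mm behind it; z points along the fingers, y is the line along which they close (so a half turn about z gives the same grasp; the last joint's range is limited). The gripper opens to 85 mm and grips with 20 to 120 N. Pads are 22 mm wide; open, the fingers measure 114 mm over their backs; the gripper's body (76 mm by 85 mm) begins 54 mm behind the grasp point. The pads swing forward as they close: fully open they stand 13 mm farther back than shut.
Start: joints at [1.117, 0.313, 1.498, -0, 1.331, -0.223], TCP at [120.11, 511.082, 248.294] pointing down, gripper open.
Joint ranges: [-2.94, 2.94], [-0.97, 2.17], [0.19, 2.56], [-1.23, 4.37], [0.02, 3.11], [-2.88, 2.88]. Speed limits (rad/s): [2.39, 2.39, 3.01, 3.14, 3.14, 3.14].

INTERFACE

Orientations are given as a unit quaternion [w, x, y, z].
In Python, from rig import ctrl gives the robot as it stands. The module is installed in compiled form; this text tells all that it offers.
- The arm moves only by the shell command python3 -m jog 'ROWS' [FORCE]. ROWS is JSON, a list of rows, each an object with "delta_pos": the shift along the world's x, y, z in mm, a list of three; "angular": the turn, a rotation vector about the world's x, y, z in rad, a list of three; "fingers": the opening, from 0 (shut) to 1 (fully open). In form: [{"delta_pos": [tx, ty, tz], "angular": [rx, ry, rz], "fingers": fingers}, ...]. A call has 1 to 10 rows; each row is the pose to reach, as a shift and turn from the pose commanded when the call began; what a row does not reach only later rows make up. A row lasts 1/8 s, in which the tool goes at most 62.5 mm and 10.7 degrees, less where a joint would pass 70% of its speed; a pose out of reach is approached as far as the arm can. A call with a gripper value outside its range is refused whole. The fingers move at their own pace and stop on an object; FORCE is the grip in N (left out, the last holds). Time passes only in rows, so rows that repeat a pose let the fingers close. It gives the time, the measured TCP pose, the force, the opening and the grip force at its end, in the units of the state.
- ctrl.sense(): the state, without advancing time (a new reading comes with each control period).
- ctrl.capture(name): name is "scene" or "top"; returns a dict with "pixels" (480x640x3 uint8, blue, green, red), "fx", "fy", "cx", "cy" (pixels), "R" (3x3) and "t" (3): a world point X has camera coordinates R X + t. Camera axes: x right, y down, z forward; pixel columns grow to the right and rows downward; lengths in mm; the calibration is good to about 2 mm. A picture is of the moment at which its call begins. There is no depth.
- ctrl.finish_job(): hands the job in; it is judged then, once.
The state is a dict: "time_s": time; "joints": joint angles; "dq": joint speeds; "tau": joint torques, N m; "eef_pos": TCP position; "ee_rot": TCP orientation; "force": force on the tool from outside, world axes, zero at the start; "wrist_torque": the same for the moment, N m; "grip_width": opening from 0.0 (shut) to 1.0 (fully open); "grip_force": force on a finger pad.
Only numpy, scipy, OpenCV 4.12 (cv2) and the standard library are available. Lean on these libraries where they do the work, as an engineer would, in place of code of your own. Each camera call takes 0.05 s, during which the arm holds its last target. There are 200 camera calls.

TASK

Prepare the tissue pulser: turn the generator's dial until its white pointer stands at the red mark on the scale and let go of it, then squeeze the sprung tweezer electrodes by their blue pads until the tips are as far apart as the red bar on the gauge plate beneath them is wide (10 mm). Never let the tips touch, leave the other things on the worktop where they are, and finish while still holding the tweezers steadily at that gap: do not let go.

Things in the scene. Friction and masses are not known exactly. Their poses are not given: they have to be found in the camera images.
- generator: white box 118 x 118 mm, 46 mm high, fixed to the worktop, with the dial on its top. A tall tiled wall stands behind the worktop, just under 0.6 m ahead of the robot: swing the arm drawn in. Origin: under the dial's axis, at the worktop; z up.
- dial_grip (a point): on the dial's vertical axis, 64 mm above the worktop, half-way up its grey bar grip, 13 mm wide, 42 mm long, 26 mm high (its top is 12 mm above this point), on a black skirt of 24.5 mm radius. x axis: along the bar, towards the white pointer; z up. It turns with the dial.
- dial_pointer (a point): outer end of the dial's white pointer line, on the skirt's rim, 24.5 mm from the dial's axis; turns with the dial.
- dial_mark (a point): the point on the dial's rim (24.5 mm from the axis) at which the red mark stands: the red bar 26 to 35 mm from the axis lies straight outside it. The scale's other marks are white. x axis: from the dial's axis outwards through the red mark.
- dial (a joint): dial angle, rad: 0 with the pointer towards the generator's x axis (its far side), growing clockwise seen from above, -2.4 to 2.4. It turns with light friction (0.035 N m) and stays where it is left. At the start the mark lies 0.5 to 1.5 rad clockwise of the pointer.
- stand: grey base plate 168 x 78 x 10 mm, fixed to the worktop, with an aluminium post (to 91 mm high, 74 to 94 mm along x from the grip point) that carries the tweezers level. Origin: on the worktop under the grip point. x axis: from the tips to the post; y axis: across the tweezers, the direction in which they are squeezed; z up.
- tweezer_grip (a point): fixed point midway between the two blue finger pads, 80 mm above the worktop, axes as the stand's. The pads are 34 mm long (along x) and 16 mm high, centred at this height; over their outer faces they measure 45 mm when the tweezers are open and 24 mm when the tips are 10 mm apart (the arms are then parallel). The tip gap changes 1.6 times as much as the width over the pads.
- tip_left (a point): inner face of the brass disc (12 mm across) at the tip of the +y arm, 120 mm from its hinge, 28 mm above the worktop. The tip gap is the distance between the two tips: 43.5 mm open. The tips stand 45 mm from the grip point on the stand's -x side, over the red bar (10 mm wide across, on a white plate).
- tip_right (a point): the same at the tip of the -y arm
- jaw_left (a joint): angle of the +y tweezer arm about its vertical hinge (75 mm from the grip point along x, 6.5 mm off the middle), rad: 0 open, grows as it is squeezed, stop at 0.175. Each rad of either arm closes the tip gap by about 120 mm; the gap is 10 mm when the two angles add up to 0.28. Sprung open: about 5 N on each pad at the 10 mm gap.
- jaw_right (a joint): the same for the -y arm
- petri_dish: bystander: clear round dish with a pink sample, diameter 60, height 15 mm, origin at its underside
- pot_red: bystander: white pot with red lid, diameter 47, height 58 mm, origin at its underside
- dropper_bottle: bystander: brown dropper bottle, diameter 33, height 102 mm, origin at its underside
- ink_bottle: bystander: second brown dropper bottle, diameter 33, height 102 mm, origin at its underside

How it is judged (in metres and radians):
On the way, in this order (a step that is already met when the one before it is completed fails the run):
1. the dial's pointer stands at the red mark and the dial is let go (horizontal distance between dial_pointer and dial_mark below 0.0035 m and contact force between the fingers and generator below 0.1 N), for 0.2 s.
2. the tips are held 10 mm apart (distance between tip_left and tip_right between 0.008 and 0.012 m and contact force between the fingers and stand above 2 N), for 0.5 s.
At the end, for the whole second after the job is handed in: The dial's pointer is within 3.5 mm (8 degrees) of the red mark, with the fingers off the generator; the fingers still squeeze the tweezers (over 2 N), the tip gap is between 8 and 12 mm and the arms of the tweezers do not move (under 0.1 rad/s) (all of step 1 and all of step 2 and velocity of joint jaw_left between -0.1 and 0.1 rad/s and velocity of joint jaw_right between -0.1 and 0.1 rad/s); the arm keeps its last pose, push and grip.
It fails at once if the tweezer tips touch (gap under 3 mm) (distance between tip_left and tip_right below 0.003 m).
It fails at once if a bystander is moved by more than 20 mm (distance of any of petri_dish, pot_red, dropper_bottle, ink_bottle from where it was at the start of the episode above 0.02 m).
It also fails if it takes over 50 s, if anything falls off the work surface, if the arm or the gripper's body presses on something with over 40 N, if the wrist force passes 120 N, or if a joint passes its speed limit or range.

## Working session

There is one attempt and no reset: what is moved stays moved. The work goes in short steps, Python scripts to look and compute and a shell command to move; the robot and the scene stay as the last step left them, time stands still between calls to the robot, and variables do not carry over. Pictures are saved under pics/ and viewed, at most 10 in all, crops included, and the job is handed in when it is done.

```bash
mkdir -p pics; cat > h.py <<'E'
import numpy as np, cv2, pickle
from rig import ctrl
def cap(n,f):
    d=ctrl.capture(n); pickle.dump(d,open(f'pics/{f}.pkl','wb')); cv2.imwrite(f'pics/{f}.png',d['pixels']); return d
def ld(f): return pickle.load(open(f'pics/{f}.pkl','rb'))
def ray(d,u,v):
    R=np.array(d['R']);t=np.array(d['t']); c=-R.T@t
    r=R.T@np.array([(u-d['cx'])/d['fx'],(v-d['cy'])/d['fy'],1]); return c,r
def atz(d,u,v,z):
    c,r=ray(d,u,v); return c+r*(z-c[2])/r[2]
def tri(*o):
    A=np.zeros((3,3));b=np.zeros(3)
    for d,u,v in o:
        c,r=ray(d,u,v); r=r/np.linalg.norm(r); P=np.eye(3)-np.outer(r,r);A+=P;b+=P@c
    return np.linalg.solve(A,b)
def proj(d,X):
    p=np.array(d['R'])@np.array(X)+np.array(d['t']); return d['fx']*p[0]/p[2]+d['cx'],d['fy']*p[1]/p[2]+d['cy']
E
python3 - <<'E'
from h import *
for n in('scene','top'):
    d=cap(n,n+'0'); c,r=ray(d,d['cx'],d['cy']); print(n,d['fx'],c,r)
print(ctrl.sense())
E
```

```text
scene 520.8263932463179 [ -76.55173185 -193.64759275 1024.96827632] [ 0.45537839  0.13925946 -0.87933914]
top 588.7211428846532 [ 226.16568154  -33.07226052 1259.96147577] [ 1.72434215e-01 -1.39729579e-04 -9.85021026e-01]
{'time_s': 0.1, 'joints': array([ 1.11655802e+00,  3.13375176e-01,  1.49833706e+00, -2.22758104e-05,
        1.33105902e+00, -2.23390665e-01]), 'dq': array([-3.49599827e-04, -2.29148292e-03, -4.25518997e-03,  9.49402215e-05,
       -2.81715169e-04, -6.17160084e-04]), 'tau': array([ 2.00119728e-03, -4.12898433e+01, -2.60144091e+01, -2.30106352e-04,
        3.02287772e-03, -1.04635643e-05]), 'eef_pos': array([120.03577372, 510.86985678, 247.81102033]), 'ee_rot': array([-1.85662146e-04,  1.15165049e-01,  9.93346196e-01, -5.59392783e-04]), 'force': array([ 0.5449484 , -0.66520764, -0.26349071]), 'wrist_torque': array([ 0.0218064 ,  0.01582512, -0.00784399]), 'grip_force': 0.0, 'grip_width': 1.0051505484620404}
```

View pics/scene0.png

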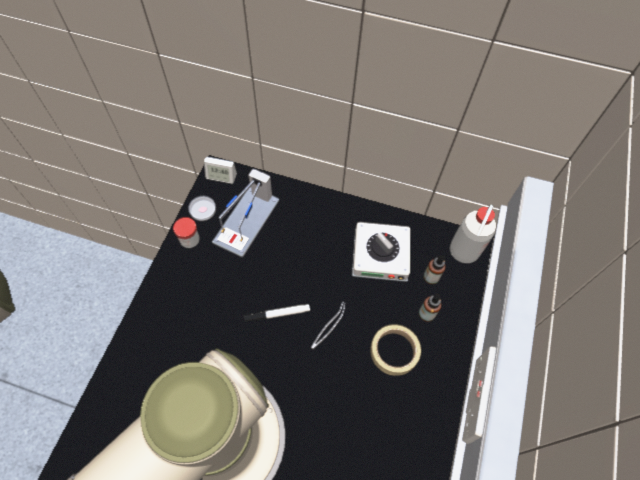

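View pics/top0.png

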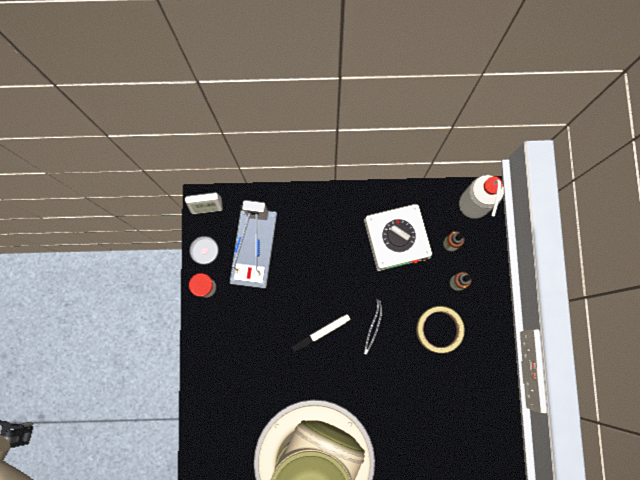

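Scene: the generator is at (383,245), the stand at (246,215) and the arm at bottom left. Top: the generator is at (398,236), the stand at (253,248), the dish and red pot are left of the stand, and the two bottles are right of the generator. Next I'll enlarge both.

```bash
python3 - <<'E'
from h import *
def crop(f,x,y,w,h,s): 
    im=ld(f)['pixels'][y:y+h,x:x+w]; im=cv2.resize(im,None,fx=s,fy=s,interpolation=cv2.INTER_CUBIC)
    for k in range(0,w,10): cv2.putText(im,str(x+k),(k*s,8),0,.3,(0,255,255),1); cv2.line(im,(int((k+.5)*s),10),(int((k+.5)*s),14),(0,255,255),1)
    for k in range(10,h,10): cv2.putText(im,str(y+k),(0,int((k+.5)*s)+3),0,.3,(0,255,255),1)
    return im
cv2.imwrite('pics/g.png',np.hstack([crop('top0',360,200,80,75,5),crop('scene0',345,213,80,75,5)]))
cv2.imwrite('pics/s.png',np.hstack([crop('top0',222,195,65,100,6),crop('scene0',208,162,65,100,6)]))
E
```

```text
(no output)
```

View pics/g.png

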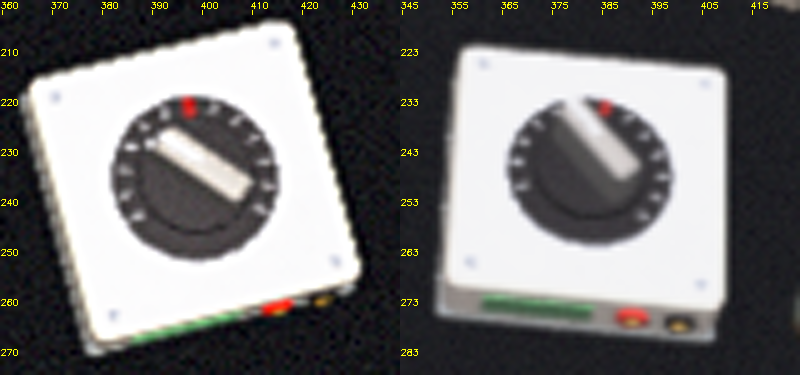

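View pics/s.png

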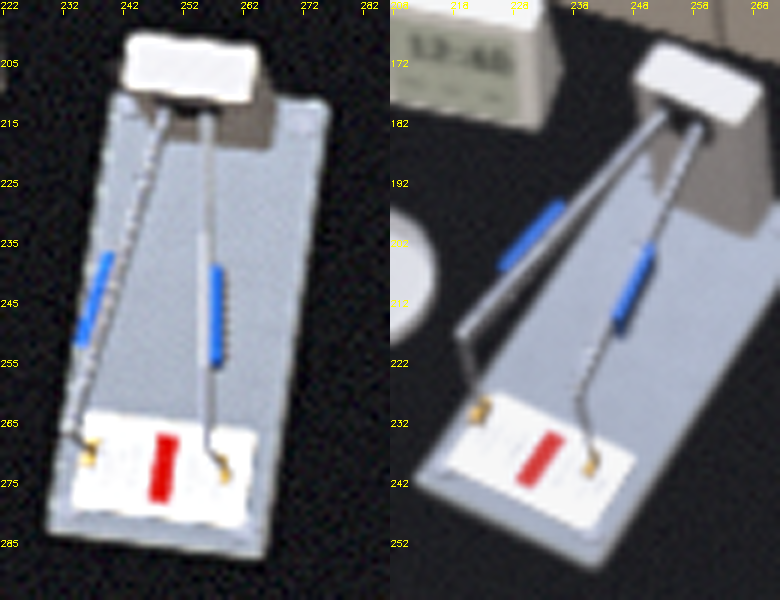

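Top: the dial bar runs from crop (246,191) to (164,137), with the pointer end at about (152,143) and the red mark at (188,107). The generator corners, post top, pads and gauge bar are clear in both views, so I'll triangulate them.

```bash
python3 - <<'E'
from h import *
np.set_printoptions(precision=1,suppress=True)
T=ld('top0');S=ld('scene0')
gt=lambda X,Y:(T,360+(X+.5)/5-.5,200+(Y+.5)/5-.5)
gs=lambda X,Y:(S,345+(X-400+.5)/5-.5,213+(Y+.5)/5-.5)
st=lambda X,Y:(T,222+(X+.5)/6-.5,195+(Y+.5)/6-.5)
ss=lambda X,Y:(S,208+(X-390+.5)/6-.5,162+(Y+.5)/6-.5)
print('gen corners')
P=[]
for a,b in [((28,82),(461,44)),((291,20),(727,70)),((361,281),(722,310)),((97,342),(445,285))]:
    p=tri(gt(*a),gs(*b));P.append(p);print(p,atz(*gt(*a),46),atz(*gs(*b),46))
P=np.array(P);C=P.mean(0);print('C',C,np.linalg.norm(np.diff(P,axis=0),axis=1))
Ct=np.mean([atz(*gt(*a),46) for a in [(28,82),(291,20),(361,281),(97,342)]],0);Cs=np.mean([atz(*gs(*a),46) for a in [(461,44),(727,70),(722,310),(445,285)]],0)
print('Ct',Ct,'Cs',Cs,'yaw',np.degrees(np.arctan2(*(P[0]+P[1]-P[2]-P[3])[1::-1])))
ang=lambda v:np.degrees(np.arctan2(v[1],v[0]))
for n,g,a,z,c in [('mark t',gt,(188,107),47,Ct),('mark s',gs,(605,108),47,Cs),('ptr t',gt,(152,143),52,Ct)]:
    p=atz(*g(*a),z);print(n,p,np.linalg.norm((p-c)[:2]),ang(p-c))
a=atz(*gt(164,137),76);b=atz(*gt(246,191),76);print('bar t',a,b,(a+b)/2,ang(a-b),np.linalg.norm(a-b))
a=atz(*gs(575,103),76);b=atz(*gs(632,172),76);print('bar s',a,b,(a+b)/2,ang(a-b),np.linalg.norm(a-b))
print('bar tri',tri(gt(205,164),gs(603.5,137.5)))
print('stand')
for n,a,b,z in [('post',(190,68),(699,84),91),('bar',(163.5,468.5),(539,460),10),('padR',(217,316),(634,290),80),('padL',(95,299),(532,236),80),('BL',(47,532),(415,478),10),('BR',(265,558),(600,570),10),('tipL',(90,452),(480,410),28),('tipR',(222,468),(590,463),28)]:
    print(n,tri(st(*a),ss(*b)),atz(*st(*a),z),atz(*ss(*b),z))
E
```

```text
gen corners
[ 499.5 -120.1   45.9] [ 499.3 -119.8   46. ] [ 499.6 -120.5   46. ]
[ 523.3 -232.7   46.5] [ 523.2 -232.1   46. ] [ 523.9 -233.4   46. ]
[ 410.8 -256.2   47.1] [ 410.6 -255.3   46. ] [ 411.8 -257.3   46. ]
[ 388.8 -145.1   40.4] [ 387.9 -144.2   46. ] [ 386.4 -145.7   46. ]
C [ 455.6 -188.5   45. ] [115.1 114.9 113.5]
Ct [ 455.2 -187.9   46. ] Cs [ 455.4 -189.3   46. ] yaw 12.251726870584005
mark t [ 486.5 -186.6   47. ] 31.257097565708698 2.27002611299042
mark s [ 488.2 -187.9   47. ] 32.789618524137765 2.371208242308031
ptr t [ 470.4 -170.2   52. ] 23.278638533030893 49.31828558504755
bar t [ 467.9 -172.5   76. ] [ 444.5 -205.    76. ] [ 456.2 -188.7   76. ] 54.18628989123779 40.04476473122934
bar s [ 469.8 -175.6   76. ] [ 445.8 -206.1   76. ] [ 457.8 -190.8   76. ] 51.85827270815632 38.7366907154607
bar tri [ 456.4 -189.8   77.3]
stand
post [517.3 110.7  88.7] [516.5 111.   91. ] [516.1 109.4  91. ]
bar [389.8 130.5  13.1] [390.1 131.2  10. ] [391.4 131.2  10. ]
padR [432.6 103.2  80.5] [432.5 103.6  80. ] [433.1 103.1  80. ]
padL [438.4 143.6  87. ] [439.5 145.   80. ] [442.5 145.8  80. ]
BL [368.7 171.6  11.8] [368.5 172.7  10. ] [370.  171.4  10. ]
BR [357.9  95.    5.9] [357.1  95.2  10. ] [356.6  93.1  10. ]
tipL [394.4 153.8  29.5] [394.3 154.6  28. ] [395.5 153.7  28. ]
tipR [387.5 107.8  28.2] [387.4 108.2  28. ] [387.8 107.5  28. ]
```

Checks: generator sides and height fit (about 115 mm, z 46), bar top is z≈77, the plate is 78 mm wide and pads are at z≈80. The dial axis is at (456,-189), with the bar at 53° and the mark at 2.3°. The grip point is (435,124), stand yaw about -8.9°. Now I'll move over the dial.

```bash
python3 -m jog '[{"delta_pos":[168,-350,0],"angular":[0,0,-0.9],"fingers":0.7},{"delta_pos":[168,-350,0],"angular":[0,0,-0.9],"fingers":0.7},{"delta_pos":[168,-350,0],"angular":[0,0,-0.9],"fingers":0.7},{"delta_pos":[168,-350,0],"angular":[0,0,-0.9],"fingers":0.7},{"delta_pos":[168,-350,0],"angular":[0,0,-0.9],"fingers":0.7},{"delta_pos":[168,-350,0],"angular":[0,0,-0.9],"fingers":0.7},{"delta_pos":[168,-350,0],"angular":[0,0,-0.9],"fingers":0.7},{"delta_pos":[168,-350,0],"angular":[0,0,-0.9],"fingers":0.7}]' 20
python3 -m jog '[{"delta_pos":[168,-350,-60],"angular":[0,0,-1.095],"fingers":0.7},{"delta_pos":[168,-350,-60],"angular":[0,0,-1.095],"fingers":0.7},{"delta_pos":[168,-350,-60],"angular":[0,0,-1.095],"fingers":0.7},{"delta_pos":[168,-350,-60],"angular":[0,0,-1.095],"fingers":0.7},{"delta_pos":[168,-350,-60],"angular":[0,0,-1.095],"fingers":0.7},{"delta_pos":[168,-350,-60],"angular":[0,0,-1.095],"fingers":0.7},{"delta_pos":[168,-350,-60],"angular":[0,0,-1.095],"fingers":0.7},{"delta_pos":[168,-350,-60],"angular":[0,0,-1.095],"fingers":0.7},{"delta_pos":[168,-350,-60],"angular":[0,0,-1.095],"fingers":0.7}]'
python3 -c "
from h import *
s=ctrl.sense();print(s['joints'],s['eef_pos'],s['ee_rot']);cap('top','top1');cap('scene','sc1')"
```

```text
time_s: 1.1
eef_pos: [288.3, 160.4, 248.2]
ee_rot: [-0.0, 0.537, 0.844, -0.0]
force: [-0.3, -0.1, 0.3]
grip_width: 0.702
grip_force: 0.0
time_s: 2.22
eef_pos: [456.0, -187.1, 188.6]
ee_rot: [-0.0, 0.896, 0.443, 0.0]
force: [0.1, -0.2, -0.1]
grip_width: 0.697
grip_force: 0.0
[-6.27654803e-01  3.00102465e-01  1.67928817e+00  2.59179494e-04
  1.16243341e+00  2.46542622e-02] [ 456.01518418 -187.09672927  188.55977675] [-1.57743823e-04  8.96410834e-01  4.43224085e-01  5.14469826e-05]
```

```bash
python3 -m jog '[{"delta_pos":[0,-2,-50],"angular":[0,0,0],"fingers":0.7},{"delta_pos":[0,-2,-80],"angular":[0,0,0],"fingers":0.7},{"delta_pos":[0,-2,-100],"angular":[0,0,0],"fingers":0.7},{"delta_pos":[0,-2,-115],"angular":[0,0,0],"fingers":0.7},{"delta_pos":[0,-2,-115],"angular":[0,0,0],"fingers":0.7},{"delta_pos":[0,-2,-115],"angular":[0,0,0],"fingers":0.5}]' 20
python3 -m jog '[{"delta_pos":[0,0,0],"angular":[0,0,0],"fingers":0},{"delta_pos":[0,0,0],"angular":[0,0,0],"fingers":0},{"delta_pos":[0,0,0],"angular":[0,0,0],"fingers":0},{"delta_pos":[0,0,0],"angular":[0,0,0],"fingers":0},{"delta_pos":[0,0,0],"angular":[0,0,0],"fingers":0},{"delta_pos":[0,0,0],"angular":[0,0,0],"fingers":0}]' 20
```

```text
time_s: 3.08
eef_pos: [456.5, -191.0, 74.1]
ee_rot: [0.001, 0.897, 0.442, 0.0]
force: [-0.3, -0.6, -0.2]
grip_width: 0.51
grip_force: 0.0
time_s: 3.82
eef_pos: [456.4, -191.2, 73.9]
ee_rot: [0.001, 0.897, 0.442, 0.0]
force: [-1.4, -0.8, 6.0]
grip_width: 0.149
grip_force: 25.2
```

```bash
python3 -m jog '[{"delta_pos":[0,0,0],"angular":[0,0,-0.11],"fingers":0},{"delta_pos":[0,0,0],"angular":[0,0,-0.22],"fingers":0},{"delta_pos":[0,0,0],"angular":[0,0,-0.33],"fingers":0},{"delta_pos":[0,0,0],"angular":[0,0,-0.44],"fingers":0},{"delta_pos":[0,0,0],"angular":[0,0,-0.55],"fingers":0},{"delta_pos":[0,0,0],"angular":[0,0,-0.66],"fingers":0},{"delta_pos":[0,0,0],"angular":[0,0,-0.77],"fingers":0},{"delta_pos":[0,0,0],"angular":[0,0,-0.875],"fingers":0},{"delta_pos":[0,0,0],"angular":[0,0,-0.875],"fingers":0},{"delta_pos":[0,0,0],"angular":[0,0,-0.875],"fingers":0}]' 20
python3 -m jog '[{"delta_pos":[0,0,0],"angular":[0,0,0],"fingers":0.6},{"delta_pos":[0,0,0],"angular":[0,0,0],"fingers":0.6},{"delta_pos":[0,0,0],"angular":[0,0,0],"fingers":0.6},{"delta_pos":[0,0,0],"angular":[0,0,0],"fingers":0.6},{"delta_pos":[0,0,50],"angular":[0,0,0],"fingers":0.6},{"delta_pos":[0,0,100],"angular":[0,0,0],"fingers":0.6},{"delta_pos":[-60,40,120],"angular":[0,0,0],"fingers":0.6},{"delta_pos":[-120,90,140],"angular":[0,0,0],"fingers":0.7},{"delta_pos":[-120,150,140],"angular":[0,0,0],"fingers":0.7},{"delta_pos":[-120,150,140],"angular":[0,0,0],"fingers":0.7}]'
python3 - <<'E'
from h import *
T=cap('top','top2');S=cap('scene','sc2');print(ctrl.sense()['joints'],ctrl.sense()['ee_rot'])
a=T['pixels'][200:275,360:440];b=S['pixels'][213:288,345:425]
cv2.imwrite('pics/g2.png',cv2.resize(np.hstack([a,b]),None,fx=5,fy=5,interpolation=cv2.INTER_CUBIC))
E
```

```text
time_s: 5.08
eef_pos: [455.5, -189.5, 73.8]
ee_rot: [-0.001, 1.0, 0.02, -0.001]
force: [-4.0, 9.7, 14.4]
grip_width: 0.145
grip_force: 26.3
time_s: 6.32
eef_pos: [335.0, -39.0, 213.8]
ee_rot: [0.0, 1.0, 0.021, 0.001]
force: [0.7, 0.2, -0.2]
grip_width: 0.699
grip_force: 0.0
[-4.69027617e-01 -8.19788197e-02  2.04154121e+00  1.32441825e-04
  1.18087614e+00  1.05863179e+00] [2.17844667e-04 9.99767783e-01 2.15416526e-02 5.37863252e-04]
```

View pics/g2.png

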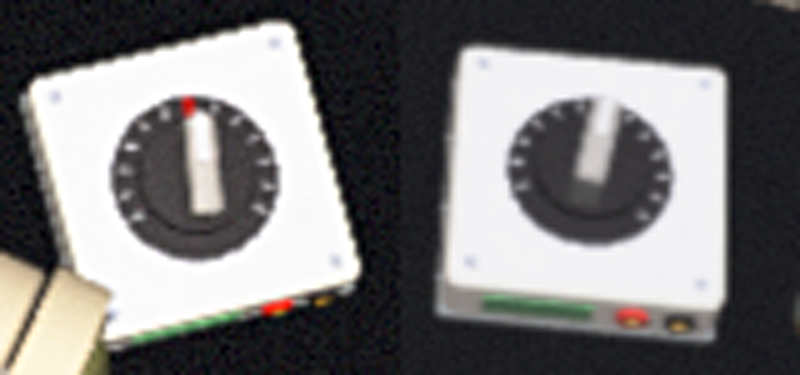

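The bar points up to the red mark at crop (188,107), with its ends at about (198,110) and (209,213). I'll check the angle by number.

```bash
python3 - <<'E'
from h import *
T=ld('top2');S=ld('sc2')
gt=lambda X,Y:(T,360+(X+.5)/5-.5,200+(Y+.5)/5-.5)
gs=lambda X,Y:(S,345+(X-400+.5)/5-.5,213+(Y+.5)/5-.5)
ang=lambda v:np.degrees(np.arctan2(v[1],v[0]))
for g,a,b in[(gt,(197.5,110),(209.5,213)),(gs,(604,99),(589,183))]:
    p=atz(*g(*a),76);q=atz(*g(*b),76);print((p+q)/2,np.linalg.norm(p-q),ang(p-q))
# red mark centroids by colour, both views, and before/after
for f,d in (('t',ld('top0')),('s',ld('scene0')),('t',T),('s',S)):
    x0,y0,w,h=(385,212,25,20) if f=='t' else (375,225,25,20)
    c=d['pixels'][y0:y0+h,x0:x0+w].astype(float); m=np.clip(c[...,2]-c[...,1]-40,0,None)
    yy,xx=np.mgrid[:h,:w];u=x0+(m*xx).sum()/m.sum();v=y0+(m*yy).sum()/m.sum()
    p=atz(d,u,v,46);print(u,v,p)
    for C in ((455.2,-187.9),(456.3,-188.9),(455.4,-189.3)): print('  ',ang(p[:2]-np.array(C)))
E
```

```text
[ 457.33813656 -188.20845227   76.        ] 43.2026346599196 3.767821641998979
[ 455.37378057 -188.58136153   76.        ] 40.41194845418555 5.603600897973936
397.28197674418607 220.9001937984496 [ 486.90695552 -186.92805982   46.        ]
   1.7557862858131779
   3.6863486163594943
   4.305280703815575
385.58284023668637 234.1360946745562 [ 488.91815205 -187.81880098   46.        ]
   0.13797766948035287
   1.898497107515588
   2.530308751269177
397.1872197309417 220.71973094170403 [ 487.30097984 -186.74693009   46.        ]
   2.0571847877399563
   3.972908112180604
   4.575690758027943
nan nan [nan nan nan]
   nan
   nan
   nan<stdin>:12: RuntimeWarning: invalid value encountered in scalar divide
```

The bar angle agrees with the mark within about 2-3° (limit 8°). Next I'll move over the tweezers.

```bash
python3 -m jog '[{"delta_pos":[20,60,0],"angular":[0,0,-0.1],"fingers":0.9},{"delta_pos":[50,110,0],"angular":[0,0,-0.2],"fingers":0.9},{"delta_pos":[100,163,0],"angular":[0,0,-0.2],"fingers":0.9},{"delta_pos":[100,163,0],"angular":[0,0,-0.2],"fingers":0.9},{"delta_pos":[100,163,0],"angular":[0,0,-0.2],"fingers":0.9},{"delta_pos":[100,163,-50],"angular":[0,0,-0.2],"fingers":0.9},{"delta_pos":[100,163,-80],"angular":[0,0,-0.2],"fingers":0.9},{"delta_pos":[100,163,-110],"angular":[0,0,-0.2],"fingers":0.9},{"delta_pos":[100,163,-134],"angular":[0,0,-0.2],"fingers":0.9},{"delta_pos":[100,163,-134],"angular":[0,0,-0.2],"fingers":0.9}]' 20
python3 - <<'E'
from h import *
T=cap('top','top3');S=cap('scene','sc3');s=ctrl.sense();print(s['eef_pos'],s['ee_rot'],s['force'])
a=T['pixels'][190:290,210:290];b=S['pixels'][160:260,200:280]
cv2.imwrite('pics/s3.png',cv2.resize(np.hstack([a,b]),None,fx=5,fy=5,interpolation=cv2.INTER_CUBIC))
E
```

```text
time_s: 7.68
eef_pos: [435.1, 120.7, 78.6]
ee_rot: [0.0, 0.997, -0.08, -0.001]
force: [0.6, -0.1, 1.5]
grip_width: 0.902
grip_force: 0.0
[436.37593635 121.21467932  80.23407045] [ 3.63313291e-06  9.96784974e-01 -8.01215681e-02  4.98955600e-04] [-0.34974002 -0.59456882 -0.42375779]
```

View pics/s3.png

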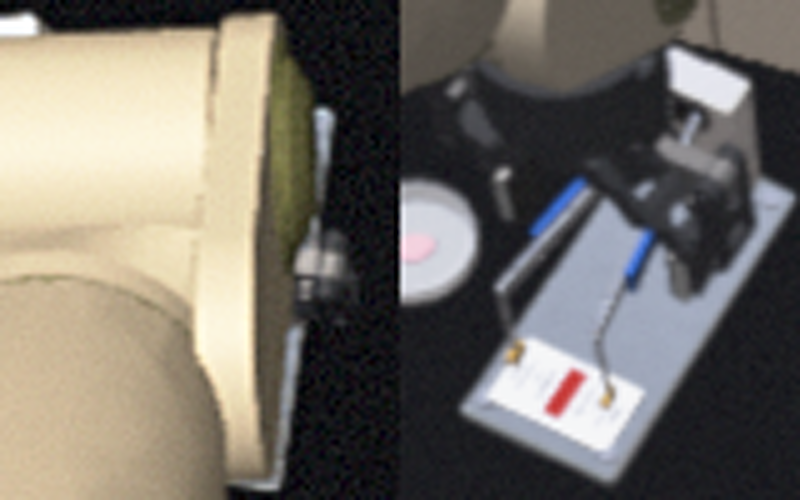

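The fingers stand outside both blue pads and the tips at (515,350) and (607,400) are untouched. I'll shift about 3 mm in y and close gradually.

```bash
python3 -m jog '[{"delta_pos":[-1,2.8,0],"angular":[0,0,0],"fingers":0.7},{"delta_pos":[-1,2.8,0],"angular":[0,0,0],"fingers":0.6},{"delta_pos":[-1,2.8,0],"angular":[0,0,0],"fingers":0.5},{"delta_pos":[-1,2.8,0],"angular":[0,0,0],"fingers":0.45},{"delta_pos":[-1,2.8,0],"angular":[0,0,0],"fingers":0.4},{"delta_pos":[-1,2.8,0],"angular":[0,0,0],"fingers":0.37},{"delta_pos":[-1,2.8,0],"angular":[0,0,0],"fingers":0.34},{"delta_pos":[-1,2.8,0],"angular":[0,0,0],"fingers":0.32},{"delta_pos":[-1,2.8,0],"angular":[0,0,0],"fingers":0.32},{"delta_pos":[-1,2.8,0],"angular":[0,0,0],"fingers":0.32}]' 20
python3 - <<'E'
from h import *
S=cap('scene','sc4');s=ctrl.sense();print(s['eef_pos'],s['force'],s['grip_width'],s['grip_force'])
b=S['pixels'][185:260,200:280]
cv2.imwrite('pics/s4.png',cv2.resize(b,None,fx=8,fy=8,interpolation=cv2.INTER_CUBIC))
E
```

```text
time_s: 9.02
eef_pos: [435.1, 124.9, 79.4]
ee_rot: [-0.0, 0.997, -0.08, 0.0]
force: [-2.0, -0.6, 5.2]
grip_width: 0.323
grip_force: 3.9
[435.16243962 124.89838452  79.47062537] [-2.05886471 -0.13600103  6.00593944] 0.3229304623611295 3.929065056145191
```

View pics/s4.png

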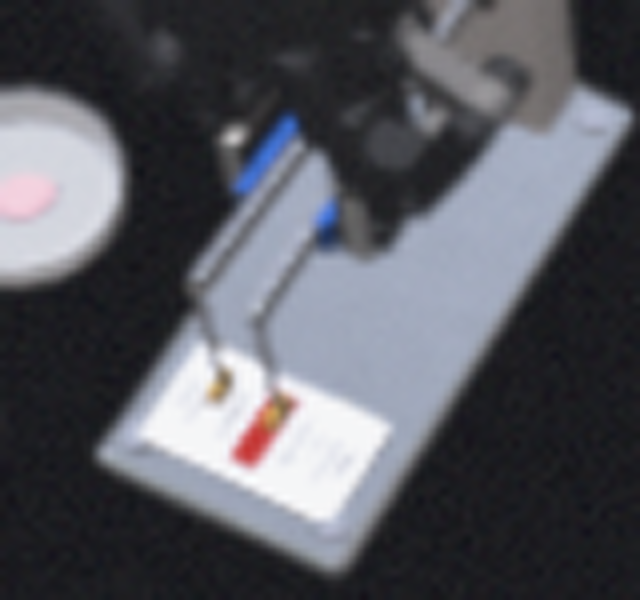

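Tips are now at crop (219,384) and (278,412), the arms are nearly parallel and both fingers are on the pads.

```bash
cat > gap.py <<'E'
from h import *
import sys
def tips(f,x0=208,y0=222,w=50,h=25):
    d=ld(f);c=d['pixels'][y0:y0+h,x0:x0+w].astype(float)
    m=np.clip(c[...,1]-c[...,0]-25,0,None)*(c[...,2]-c[...,1]<90)  # brass: yellowish, not red
    n,l,st,ce=cv2.connectedComponentsWithStats((m>0).astype(np.uint8),connectivity=8)
    o=[]
    for i in range(1,n):
        if st[i,4]>=4:
            k=m*(l==i);yy,xx=np.mgrid[:h,:w];u=x0+(k*xx).sum()/k.sum();v=y0+(k*yy).sum()/k.sum();p=atz(d,u,v,28);o.append(p);print(f,round(u,1),round(v,1),p.round(1),st[i,4])
    if len(o)==2: print('sep',np.linalg.norm(o[0]-o[1]))
for f in sys.argv[1:]: tips(f)
E
python3 gap.py scene0 sc4
python3 - <<'E'
from h import *
S=ld('sc4');f=lambda X,Y:atz(S,200+(X+.5)/8-.5,185+(Y+.5)/8-.5,28)
a,b=f(219,384),f(278,412);print(a,b,np.linalg.norm(a-b))
E
```

```text
scene0 222.4 230.2 [394.7 153.9  28. ] 8
sc4 226.5 233.2 [390.6 142.4  28. ] 4
sc4 233.6 236.5 [388.  124.7  28. ] 8
sep 17.852146292415632
[392.3727547 142.133455   28.       ] [389.43233319 123.60267063  28.        ] 18.762623693224967
```

The measured gap is about 16 mm, as the opening predicts. The grip is 1.4 mm off towards +y, so I'll recentre and close to 24 mm (0.28).

```bash
python3 -m jog '[{"delta_pos":[0,-0.7,0],"angular":[0,0,0],"fingers":0.31},{"delta_pos":[0,-1.4,0],"angular":[0,0,0],"fingers":0.30},{"delta_pos":[0,-1.4,0],"angular":[0,0,0],"fingers":0.29},{"delta_pos":[0,-1.4,0],"angular":[0,0,0],"fingers":0.28},{"delta_pos":[0,-1.4,0],"angular":[0,0,0],"fingers":0.28},{"delta_pos":[0,-1.4,0],"angular":[0,0,0],"fingers":0.28},{"delta_pos":[0,-1.4,0],"angular":[0,0,0],"fingers":0.28},{"delta_pos":[0,-1.4,0],"angular":[0,0,0],"fingers":0.28},{"delta_pos":[0,-1.4,0],"angular":[0,0,0],"fingers":0.28},{"delta_pos":[0,-1.4,0],"angular":[0,0,0],"fingers":0.28}]' 20
python3 - <<'E'
from h import *
S=cap('scene','sc5');s=ctrl.sense();print(s['eef_pos'],s['force'],s['grip_width'],s['grip_force'])
b=S['pixels'][215:255,215:265]
b=cv2.resize(b,None,fx=14,fy=14,interpolation=cv2.INTER_CUBIC)
cv2.imwrite('pics/s5.png',b)
E
python3 gap.py sc5
```

```text
time_s: 10.32
eef_pos: [435.0, 123.7, 79.4]
ee_rot: [-0.0, 0.997, -0.079, -0.0]
force: [-3.1, 1.0, 6.4]
grip_width: 0.28
grip_force: 4.9
[434.9643536  123.67515082  79.41831005] [-2.79144449  0.13443874  5.68707278] 0.2826445485151575 4.921041280031204
sc5 228.2 233.8 [390.3 138.2  28. ] 5
sc5 233.5 236.4 [388.2 125.   28. ] 10
sep 13.346943346113624
```

View pics/s5.png

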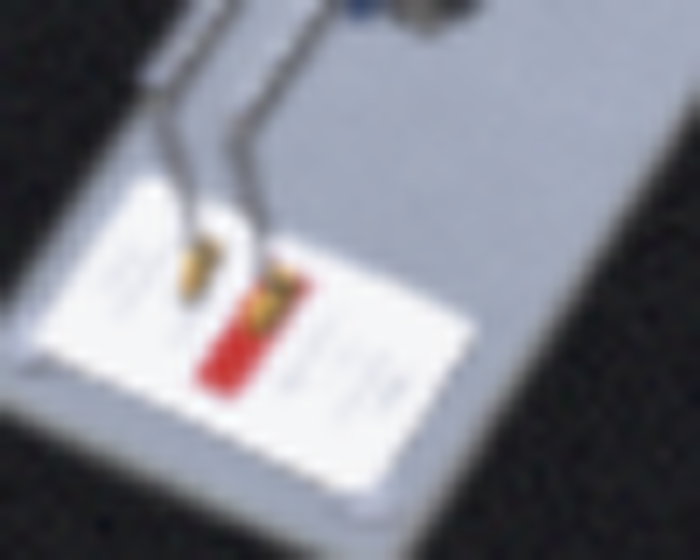

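The tip discs are 13 mm apart centre to centre, so the inner gap is about 10-10.5 mm with the disc thickness taken off. That matches the 24 mm opening and 4.9 N. I'll hold briefly, then hand in.

```bash
python3 -m jog '[{"delta_pos":[0,0,0],"angular":[0,0,0],"fingers":0.279},{"delta_pos":[0,0,0],"angular":[0,0,0],"fingers":0.279},{"delta_pos":[0,0,0],"angular":[0,0,0],"fingers":0.279},{"delta_pos":[0,0,0],"angular":[0,0,0],"fingers":0.279},{"delta_pos":[0,0,0],"angular":[0,0,0],"fingers":0.279},{"delta_pos":[0,0,0],"angular":[0,0,0],"fingers":0.279},{"delta_pos":[0,0,0],"angular":[0,0,0],"fingers":0.279},{"delta_pos":[0,0,0],"angular":[0,0,0],"fingers":0.279}]' 20 && python3 -c "
from rig import ctrl
print(ctrl.finish_job())"
```

```text
time_s: 11.38
eef_pos: [435.0, 123.7, 79.4]
ee_rot: [-0.0, 0.997, -0.079, -0.0]
force: [-2.1, -0.3, 5.5]
grip_width: 0.284
grip_force: 5.0
the job is handed in; nothing more can be done
None
```

I handed the job in at 11.4 s without seeing a verdict: by my measurements the dial pointer is within about 3° of the red mark and released, and the tweezers are held steady at a tip gap of about 10 mm with 5 N on the pads.

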